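# Tip the baking-mix carton onto the roll-out tray and stow it under the riser

## Task

The tall baking-mix carton does not fit upright in the low space under the riser. With its foot blocked by the edge of the roll-out tray, tip it over so that it lies flat on its plain back on the tray, printed front up, not hanging over the tray's sides, and then push the tray fully home under the riser. Leave the other kitchen things standing where they are.

Things in the scene. Friction and masses are not known exactly. Their poses are not given: they have to be found in the camera images.
- carton_center (a point): Centre of the tall loose carton (0.4-0.8 kg): 160 mm wide (its x), 90 deep (y), 230 tall (z, up at the start); the point is 115 mm above its underside. It stands on the counter 10 to 80 mm outside the tray's edge, printed front to its -y, plain back to +y facing the tray, within 10 degrees of square. Too big to grip. Tipped about 22 degrees it passes its balance and falls by itself.
- tray_edge (a point): Middle of the outer edge of the steel roll-out tray, on its top, 14 mm above the counter; moves with the tray. Tray 300 mm wide (x, 150 each side), 260 long along +y (towards and under the riser), z up. No lip at this edge or the sides, an 18 mm lip at the far end. The edge is a step that blocks the carton's foot; tipped over it, the carton lies with 10 to 40 mm of its bottom end past the edge.
- tray_handle (a point): On the axis of the tray's upright black handle, 60 mm above the counter. The handle is a post 24 mm wide (tray x), 14 mm thick (tray y), its top 85 mm above the counter; it stands 63 mm outside the tray's edge and 132 mm to the -x side of the edge's middle, joined to the tray by a low flat strip. Push it along the tray's +y to slide the tray in. Axes as the tray's.
- tray (a joint): Travel of the tray in m: 0 is fully pulled out, 0.25 is fully home at its end stop; it starts between 0 and 0.02 and moves along the tray's +y. Its slide has about 6 N of friction and stays where it is left.
- riser: Fixed wooden riser on steel legs over the tray, 400 mm wide (x), 300 deep (y), top 153 mm and underside 135 mm above the counter. Origin on the counter at the middle of its open mouth; +y points inwards, axes parallel to the tray's. With the tray fully out its edge is 260 mm outside the mouth, home 10 mm outside. Legs bound the mouth 174 mm either side of the middle.
- canister: Steel canister, 70 mm across, 130 mm tall, standing to the carton's +x side. Origin under its centre. Leave alone.
- bowl: White bowl, 140 mm across, 65 mm tall, standing on top of the riser. Origin under its centre. Leave alone.
- mug: White mug, 76 mm across, 85 mm tall, on the counter on the robot's (-x) side of the riser. Origin under its centre. Leave alone.
- shaker: Small steel shaker, 44 mm across, 90 mm tall, standing beside the tray on its +x side. Origin under its centre. Leave alone.
- packet: Small carton 70 x 50 x 110 mm standing on top of the riser. Origin under its centre. Leave alone.
- jar: Glass jar 70 mm across, 110 mm tall, standing on top of the riser. Origin under its centre. Leave alone.
Not all that is in view belongs to the job. What is shaped like the part that bears carton_center but blue or turquoise is not meant.

How it is judged (in metres and radians):
On the way:
1. the carton lies flat on its back on the tray (angle between carton_center's own y axis and vertical above 3 rad and z of carton_center in the frame of tray_edge between 0.035 and 0.055 m and x of carton_center in the frame of tray_edge between -0.055 and 0.055 m and y of carton_center in the frame of tray_edge between 0.06 and 0.15 m and linear speed of carton below 0.02 m/s), for 0.2 s.
At the end, for the whole second after the job is handed in: The carton lies on its back, printed front up, within 8 degrees of flat on the tray, its centre within 55 mm of the tray's middle line and 60 to 150 mm inside the tray's edge, at rest; and the tray is home to within 12 mm of its end stop (all of step 1 and value of joint tray above 0.238 m); the robot touches nothing.
It fails at once if another kitchen thing is shifted more than 40 mm (distance of any of canister, bowl, mug, shaker, packet, jar from where it was at the start of the episode above 0.04 m).
It fails at once if another kitchen thing is knocked over (angle between any of canister, bowl, mug, shaker, packet, jar's own z axis and vertical above 0.6 rad).
It also fails if it takes over 64 s, if anything falls off the work surface, if the arm or the gripper's body presses on something with over 40 N, if the wrist force passes 120 N, or if a joint passes its speed limit or range.

## Robot

A 6-joint arm with a two-finger parallel gripper is mounted at the origin on the work surface. World frame = base frame: x ahead of the robot, y to its left, z up, the work surface at z = 0. Lengths are in mm, angles in rad, forces in N, time in s.
With the tool pointing down it reaches from about 300 to 775 mm from the base axis. Payload 14.6 kg.
Tool frame: the origin (TCP) lies between the finger pads; the fingertips stand 25 mm ahead of it and the grasp point (between the pads) lies 6 mm ahead of it; z points along the fingers, y is the line along which they close (so a half turn about z gives the same grasp; the last joint's range is limited). The gripper opens to 94 mm and grips with 3 to 60 N. Pads are 16 mm wide; open, the fingers measure 119 mm over their backs; the gripper's body (75 mm by 177 mm) begins 78 mm behind the grasp point.
Start: joints at [1.112, 0.3, 1.521, -0, 1.321, -0.067], TCP at [210.016, 508.314, 230.446] pointing down, gripper open.
Joint ranges: [-3.03, 3.03], [-0.79, 2.21], [0.23, 2.52], [-1.04, 4.18], [0, 3.07], [-2.55, 2.55]. Speed limits (rad/s): [2.22, 2.22, 2.57, 3.14, 3.14, 3.14].

## Interface

Orientations are given as [roll, pitch, yaw] about the fixed x, y, z axes, in that order (R = Rz(yaw) Ry(pitch) Rx(roll)).
In Python, from cell import manip gives the robot as it stands. The module is installed in compiled form; this text tells all that it offers.
- The arm moves only by the tool step_arm, never from a script. Its argument "series" is one flat list of numbers, 5 for each row, row after row: the shift along the world's x, y, z in mm, then the turn about the world's z in rad, then the closure, from 0 (fully open) to 1 (shut). In form: [dx, dy, dz, spin, jaw, dx, dy, dz, spin, jaw, ...]. A call has 1 to 20 rows; each row shifts and turns the commanded pose from where the row before left it; what a row does not reach is not made up. A row lasts 1/8 s, in which the tool goes at most 62.5 mm and 10.7 degrees, less where a joint would pass 70% of its speed; a pose out of reach is approached as far as the arm can. A call is refused whole if a number of a shift passes 62.5 or a number of a turn 0.188, either way. A call with a gripper value outside its range is refused whole. The fingers move at their own pace and stop on an object; "squeeze" is the grip in N (left out, the last holds). Time passes only in rows, so rows that do not move let the fingers close. It gives the time, the measured TCP pose, the force, the opening and the grip force at its end, in the units of the state.
- manip.read_state(): the state, without advancing time (a new reading comes with each control period).
- manip.camera(name): name is "side" or "top" or "wrist"; returns (picture, depth): 400x640x3 uint8, blue, green, red; 400x640 float32, mm along the optical axis (not along the pixel's ray), 0 where there is no reading.
- manip.camera_info(name): a dict with "fovy" (degrees; the focal length in pixels is half the picture's height over the tangent of half this angle, whatever the lens; pixels are square), "cx", "cy" (the principal point, pixels), "eye" and "orientation" of the camera in the world. Camera axes: x right, y down, z forward; pixel columns grow to the right and rows downward; lengths in mm; the calibration is good to about 2 mm. A picture is of the moment at which its call begins: read the wrist's pose just before it. camera_info takes no time and is no camera call; for the wrist camera it gives the pose at the moment of the call.
- manip.sign_off(): hands the job in; it is judged then, once.
The state is a dict: "clock": time; "joints": joint angles; "qd": joint speeds; "effort": joint torques, N m; "eef_pos": TCP position; "eef_rot": TCP orientation; "wrist_force": force on the tool from outside, world axes, zero at the start; "moment": the same for the moment, N m; "finger_gap": finger opening in mm; "finger_force": force on a finger pad.
Only numpy, scipy, OpenCV 4.12 (cv2) and the standard library are available. Lean on these libraries where they do the work, as an engineer would, in place of code of your own. Each camera call takes 0.05 s, during which the arm holds its last target. There are 200 camera calls.

## Working session

There is one attempt and no reset: what is moved stays moved. The work goes in short steps, Python scripts to look and compute and a tool call to move; the robot and the scene stay as the last step left them, time stands still between calls to the robot, and variables do not carry over. Pictures are saved under pics/ and viewed, at most 10 in all, crops included, and the job is handed in when it is done.

Besides the shell and the picture viewer there is one more tool, called after ">>>" as name(argument=value, ...) on one line, values as JSON. step_arm: Moves the arm, as the interface text tells. Its arguments: {"type":"object","properties":{"series":{"type":"array"},"squeeze":{"type":"number"}},"required":["series"]}

```bash
mkdir -p pics
cat > h.py <<'E'
from cell import manip
import numpy as np, cv2
from scipy.spatial.transform import Rotation as R
def snap(n,f=None):
    p,d=manip.camera(n)
    if f: cv2.imwrite('pics/'+f,p)
    return p,d,manip.camera_info(n)
def cloud(d,i):
    f=200/np.tan(np.radians(i['fovy'])/2)
    v,u=np.mgrid[:400,:640]
    c=np.stack([(u-i['cx'])/f*d,(v-i['cy'])/f*d,d],-1)
    o=np.array(i['orientation'],float)
    M=o if o.shape==(3,3) else R.from_euler('xyz',o).as_matrix()
    return c@M.T+np.array(i['eye'])
E
python3 - <<'E'
from h import *
for n in('top','side'):
    p,d,i=snap(n,n+'1.png'); print(n,i, (d>0).mean())
    np.savez(n+'1.npz',p=p,d=d,c=cloud(d,i))
print(manip.read_state())
E
```

```text
top {'fovy': 53.16040763368373, 'cx': 324.1495045617109, 'cy': 201.37673916227152, 'eye': array([ 352.6434501 ,   40.13148435, 1079.13247621]), 'orientation': array([-2.93233735,  0.0031228 , -1.55814785])} 0.99602734375
side {'fovy': 45.74915459594294, 'cx': 326.66396994020306, 'cy': 196.7467132399353, 'eye': array([  82.40253507,  122.61790419, 1523.04749602]), 'orientation': array([-2.82538203e+00,  2.36699241e-03, -1.75790198e+00])} 0.9960625
{'clock': 0.1, 'joints': array([ 1.11237771e+00,  3.00416804e-01,  1.52148934e+00, -1.62705924e-05,
        1.32069211e+00, -6.65846863e-02]), 'qd': array([ 0.00019868, -0.0014819 , -0.00174836, -0.00055101, -0.00046775,
        0.00219356]), 'effort': array([ 5.97477924e-05, -5.32649159e+01, -3.53278649e+01,  7.08675664e-02,
        2.35582731e-02, -9.02767397e-05]), 'eef_pos': array([209.94744753, 508.13942666, 229.95490421]), 'eef_rot': array([-3.14058822e+00, -5.11833993e-05,  2.74976273e+00]), 'wrist_force': array([ 0.74576588,  0.45598663, -0.21039453]), 'moment': array([-0.00688774, -0.02786266, -0.00024902]), 'finger_force': 0.0, 'finger_gap': 93.8903149031565}
```

View pics/top1.png

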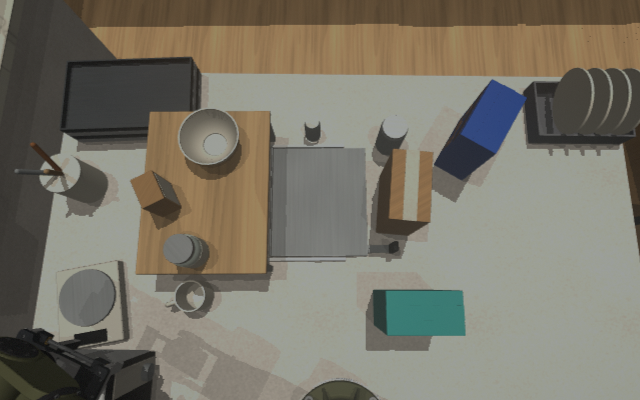

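View pics/side1.png

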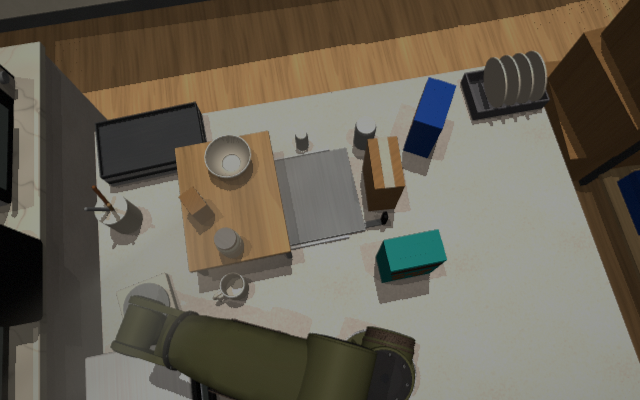

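The top view shows the carton (top at about 390–432, 150–222), tray (272–367, 147–258), handle at (393, 247), canister (392, 135), shaker (312, 130) and riser mouth at column ~270. The side view confirms the same layout, with blue and teal decoys.

Run:
```python
from h import *
for n,boxes in (('top',dict(carton=(375,140,440,240,215,245),handle=(380,235,405,260,75,95),canister=(375,110,412,160,120,140),shaker=(300,115,325,145,80,100),tray=(275,140,372,262,8,20),riser=(135,105,275,275,145,160))),('side',dict(carton=(355,130,412,215,215,245),handle=(372,205,395,230,75,95),tray=(270,145,370,250,8,20)))):
    z=np.load(n+'1.npz');c=z['c']
    for k,(a,b,e,f,l,h) in boxes.items():
        q=c[b:f,a:e].reshape(-1,3); q=q[(q[:,2]>l)&(q[:,2]<h)]
        if len(q)<4: print(n,k,'none',len(q));continue
        r=cv2.minAreaRect(q[:,:2].astype(np.float32))
        print(n,k,len(q),'z',q[:,2].mean().round(1),'rect',np.round(r[0]),np.round(r[1]),round(r[2],1),'mean',q[:,:2].mean(0).round(),cv2.boxPoints(r).round().tolist())
```

```text
top carton 3003 z 230.4 rect [ 573. -145.] [ 91. 161.] 85.6 mean [ 570. -144.] [[489.0, -184.0], [650.0, -197.0], [657.0, -106.0], [496.0, -93.0]]
top handle 58 z 85.0 rect [ 454. -133.] [13. 23.] 89.3 mean [ 453. -133.] [[442.0, -139.0], [465.0, -139.0], [465.0, -126.0], [443.0, -126.0]]
top canister 527 z 129.6 rect [ 748. -131.] [65. 64.] 28.5 mean [ 748. -130.] [[705.0, -118.0], [735.0, -175.0], [792.0, -144.0], [762.0, -87.0]]
top shaker 42 z 85.3 rect [769.  79.] [23. 38.] 9.8 mean [765.  80.] [[754.0, 96.0], [761.0, 59.0], [784.0, 62.0], [777.0, 100.0]]
top tray 10270 z 14.7 rect [588.  50.] [336. 270.] 0.7 mean [578.  57.] [[419.0, 183.0], [422.0, -87.0], [758.0, -83.0], [755.0, 187.0]]
top riser 15530 z 154.1 rect [577. 329.] [400. 301.] 1.1 mean [557. 316.] [[374.0, 476.0], [380.0, 175.0], [779.0, 183.0], [774.0, 483.0]]
side carton 1621 z 230.8 rect [ 573. -143.] [ 91. 162.] 85.2 mean [ 570. -142.] [[489.0, -181.0], [651.0, -195.0], [658.0, -104.0], [496.0, -90.0]]
side handle 35 z 85.3 rect [ 453. -131.] [14. 26.] 88.2 mean [ 452. -131.] [[440.0, -138.0], [466.0, -139.0], [467.0, -125.0], [440.0, -124.0]]
side tray 6230 z 14.6 rect [578.  53.] [315. 374.] 80.7 mean [577.  60.] [[368.0, -72.0], [737.0, -132.0], [788.0, 179.0], [419.0, 239.0]]
```

Run:
```python
from h import *
c=np.load('top1.npz')['c'].reshape(-1,3)
m=(c[:,2]>20)&(c[:,1]<-205)&(c[:,1]>-420)&(c[:,0]>250)&(c[:,0]<800)
q=c[m]
for y in range(-420,-200,20):
    s=q[(q[:,1]>=y)&(q[:,1]<y+20)]
    for lo,hi in((250,480),(480,800)):
        t=s[(s[:,0]>lo)&(s[:,0]<=hi)]
        if len(t)>3: print(y,len(t),t[:,0].min().round(),t[:,0].max().round(),t[:,2].max().round())
```

```text
-420 60 756.0 791.0 233.0
-400 219 722.0 800.0 235.0
-380 340 691.0 800.0 235.0
-360 475 655.0 800.0 236.0
-340 830 646.0 799.0 235.0
-320 896 654.0 797.0 235.0
-300 725 665.0 764.0 235.0
-280 594 677.0 730.0 233.0
-260 104 260.0 348.0 233.0
-260 21 690.0 694.0 228.0
-240 441 259.0 348.0 234.0
-220 335 259.0 348.0 235.0
```

>>> step_arm(series=[0, 0, 50, 0, 0, 0, 0, 50, 0, 0, 0, 0, 50, 0, 0, 25, -54, 0, -0.083, 0, 25, -54, 0, -0.083, 0, 25, -54, 0, -0.083, 0, 25, -54, 0, -0.083, 0, 25, -54, 0, -0.083, 0, 25, -54, 0, -0.083, 0, 25, -54, 0, -0.083, 0, 25, -54, 0, -0.083, 0, 25, -54, 0, -0.083, 0, 25, -54, 0, -0.083, 0, 25, -54, 0, -0.083, 0, 25, -54, 0, -0.083, 0, 25, -54, 0, -0.083, 0, 25, -54, 0, -0.083, 0])

```text
clock: 2.22
eef_pos: [560.5, -249.6, 380.1]
eef_rot: [-3.141, -0.0, 1.585]
wrist_force: [0.3, 0.9, -0.3]
finger_gap: 93.8
finger_force: 0.0
```

>>> step_arm(series=[1, 0, -50, 0, 0, 1, 0, -50, 0, 0, 1, 0, -50, 0, 0, 1, 0, -50, 0, 0, 0, 0, -50, 0, 0, 0, 0, -40, 0, 0, 0, 0, -30, 0, 0, 0, 8, 0, 0, 0, 0, 5, 0, 0, 0, 0, 5, 0, 0, 0, 0, 5, 0, 0, 0, 0, 5, 0, 0, 0])

```text
clock: 3.72
eef_pos: [564.2, -219.5, 61.1]
eef_rot: [3.141, 0.001, 1.588]
wrist_force: [0.1, -1.7, 0.7]
finger_gap: 94.1
finger_force: 0.0
```

```bash
cat >> h.py <<'E'
def carton(f=None):
    p,d,i=snap('top',f); c=cloud(d,i)
    # brown carton: warm hue, outside riser
    hsv=cv2.cvtColor(p,cv2.COLOR_BGR2HSV)
    q=c[120:250,280:450].reshape(-1,3); 
    t=q[(q[:,2]>222)&(q[:,2]<238)&(q[:,1]<20)]
    r=cv2.minAreaRect(t[:,:2].astype(np.float32)) if len(t)>5 else None
    print('top',len(t),r, 'z',q[:,2].max())
    g=c[235:262,270:410].reshape(-1,3); g=g[(g[:,2]>78)&(g[:,2]<92)&(abs(g[:,0]-454)<25)]
    print('handle',len(g),g.mean(0) if len(g) else '')
    return p,d,c
E
python3 -c "
from h import *
carton('a2.png'); s=manip.read_state(); print(s['eef_pos'],s['wrist_force'])"
```

```text
top 2715 ((574.399169921875, -128.2463836669922), (90.0179443359375, 160.3036346435547), 85.43952178955078) z 1079.1324762094682
handle 53 [ 454.03821551 -132.66472428   84.79400844]
[ 564.14489976 -218.97449118   60.82143371] [ 1.21873242 -0.32227256  0.53051184]
```

View pics/a2.png

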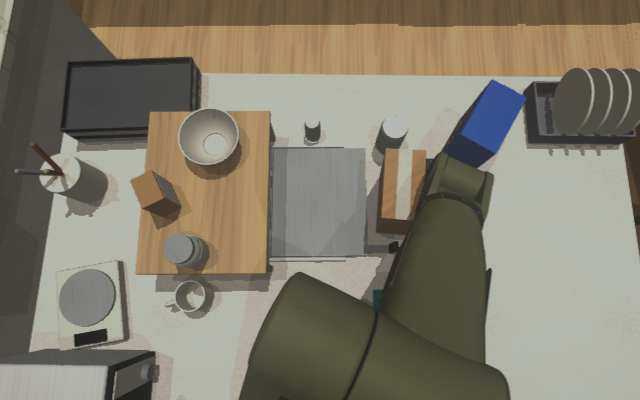

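The picture shows the carton still upright, pushed toward the tray (top 383–426, 150–220) with the tray and handle unmoved. I'll push it 8 mm more, back off, then go high.

>>> step_arm(series=[0, 4, 0, 0, 0, 0, 4, 0, 0, 0, 0, -10, 0, 0, 0, 0, -10, 0, 0, 0, 0, 0, 40, 0, 0, 0, 0, 40, 0, 0, 0, 0, 40, 0, 0, 5, 0, 10, 0, 0, 0, 15, 0, 0, 0, 0, 15, 0, 0, 0, 0, 10, 0, 0, 0, 0, 8, 0, 0, 0])

```text
clock: 5.28
eef_pos: [569.0, -182.9, 190.2]
eef_rot: [-3.141, 0.0, 1.588]
wrist_force: [0.0, -0.8, 1.7]
finger_gap: 94.1
finger_force: 1.0
```

```bash
python3 -c "
from h import *
carton(); s=manip.read_state(); print(s['eef_pos'],s['wrist_force'])"
```

```text
top 2294 ((574.3212890625, -119.53241729736328), (86.85990905761719, 160.21861267089844), 88.1959457397461) z 1079.1324762094682
handle 0 
[ 569.02646861 -182.1952432   190.24849232] [ 0.05426089  0.65244824 -0.16074884]
```

>>> step_arm(series=[0, 5, 0, 0, 0, 0, 5, 0, 0, 0, 0, 5, 0, 0, 0, 0, 5, 0, 0, 0, 0, 5, 0, 0, 0, 0, 5, 0, 0, 0, 0, 5, 0, 0, 0, 0, 5, 0, 0, 0])

```text
clock: 6.32
eef_pos: [569.0, -143.3, 190.3]
eef_rot: [-3.141, -0.0, 1.588]
wrist_force: [0.7, 0.2, 0.5]
finger_gap: 94.1
finger_force: 0.1
```

```bash
python3 -c "
from h import *
carton('a3.png'); s=manip.read_state(); print(s['eef_pos'],s['wrist_force'])"
```

```text
top 1489 ((575.8320922851562, -69.55818176269531), (85.8292007446289, 160.35037231445312), 87.80934143066406) z 1079.1324762094682
handle 0 
[ 568.98150922 -142.79955099  190.34922656] [ 0.71617192  0.85772284 -0.96885548]
```

View pics/a3.png

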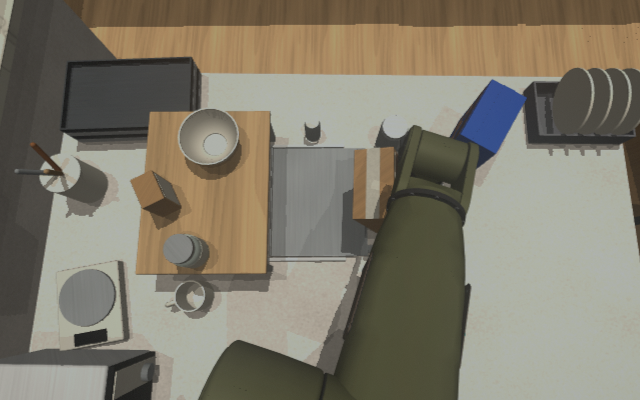

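The top has moved over the tray (353–394), so the carton is tilting while the tray edge (col ~366) holds. Continue.

>>> step_arm(series=[0, 5, 0, 0, 0, 0, 5, 0, 0, 0, 0, 5, 0, 0, 0, 0, 5, 0, 0, 0, 0, 5, 0, 0, 0, 0, 5, 0, 0, 0, 0, 5, 0, 0, 0, 0, 5, 0, 0, 0, 0, 5, 0, 0, 0, 0, 0, 0, 0, 0, 0, 0, 0, 0, 0, 0, 0, 0, 0, 0])

```text
clock: 7.88
eef_pos: [569.0, -98.8, 190.5]
eef_rot: [3.142, 0.0, 1.588]
wrist_force: [-1.0, -0.1, 0.3]
finger_gap: 94.3
finger_force: 0.0
```

```bash
python3 -c "
from h import *
carton('a4.png'); s=manip.read_state(); print(s['eef_pos'],s['wrist_force'])"
```

```text
top 0 None z 1079.1324762094682
handle 0 
[569.00735117 -98.83449129 190.45334422] [-0.26095835 -0.0183226  -0.12962085]
```

View pics/a4.png

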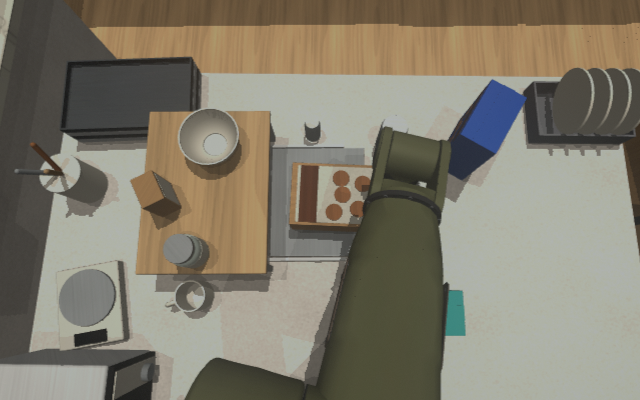

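The carton lies printed side up on the tray (about 290–400, 162–228). Now I'll lift clear and move behind the handle, high, and measure.

>>> step_arm(series=[0, 0, 50, 0, 0, 0, -10, 50, 0, 1, -20, -20, 0, 0, 1, -20, -20, 0, 0, 1, -20, -10, 0, 0, 1, -20, -8, 0, 0, 1, -20, -8, 0, 0, 1, -11, 0, 0, 0, 1, 0, 0, 0, 0, 1])

```text
clock: 9.05
eef_pos: [457.9, -174.6, 290.8]
eef_rot: [3.141, 0.0, 1.587]
wrist_force: [0.0, 0.2, -0.4]
finger_gap: 17.0
finger_force: 0.0
```

```bash
cat > m.py <<'E'
from h import *
s=manip.read_state(); print(s['eef_pos'],s['wrist_force'],s['finger_gap'],s['clock'])
for n in('top','side'):
    p,d,i=snap(n,n+'m.png'); c=cloud(d,i).reshape(-1,3)
    t=c[(c[:,2]>97)&(c[:,2]<112)&(c[:,0]>475)&(c[:,0]<690)&(c[:,1]<300)&(c[:,1]>-160)]
    if len(t)>5:
        r=cv2.minAreaRect(t[:,:2].astype(np.float32)); print(n,len(t),r,t[:,2].min(),t[:,2].max())
    g=c[(c[:,2]>78)&(c[:,2]<92)&(abs(c[:,0]-454)<25)&(c[:,1]<150)&(c[:,1]>-160)]
    print('handle',len(g),g.mean(0) if len(g) else '')
E
python3 m.py
```

```text
[ 457.90546319 -174.612178    290.77510553] [ 0.03607035  0.17158643 -0.36861671] 16.983137320395752 9.05
top 5719 ((578.5723266601562, 15.291748046875), (230.4153289794922, 161.06932067871094), 88.28936767578125) 97.13449158333981 111.80011549188532
handle 57 [ 453.29235202 -130.31561717   84.44058984]
side 3355 ((578.5343017578125, 17.067893981933594), (229.895263671875, 165.104248046875), 88.21819305419922) 97.06274420137584 111.99804454306445
handle 16 [ 457.41642324 -126.16285833   85.12575925]
```

>>> step_arm(series=[0, 0, -55, 0, 1, 0, 0, -55, 0, 1, 0, 0, -50, 0, 1, 0, 0, -40, 0, 1, 0, 0, -15, 0, 1, 0, 8, 0, 0, 1, 0, 6, 0, 0, 1, 0, 4, 0, 0, 1, 0, 4, 0, 0, 1, 0, 4, 0, 0, 1, 0, 4, 0, 0, 1, 0, 5, 0, 0, 1, 0, 6, 0, 0, 1, 0, 7, 0, 0, 1, 0, 8, 0, 0, 1])

```text
clock: 11.02
eef_pos: [457.7, -119.0, 75.6]
eef_rot: [-3.141, 0.001, 1.588]
wrist_force: [-4.5, -6.3, 3.3]
finger_gap: 0.1
finger_force: 3.2
```

```bash
python3 m.py
```

```text
[ 457.70455204 -119.0467257    75.5722658 ] [-4.54153437 -6.30500467  3.3032781 ] 0.07176008344867167 11.025
top 5711 ((577.786865234375, 42.284881591796875), (230.16119384765625, 160.90615844726562), 88.54505157470703) 97.06067908532714 111.627962301519
handle 0 
side 3360 ((577.7179565429688, 45.108253479003906), (230.07131958007812, 163.53575134277344), 88.23977661132812) 97.07464428239064 111.9707858503291
handle 0
```

The carton rides along with the tray; continue.

>>> step_arm(series=[0, 8, 0, 0, 1, 0, 10, 0, 0, 1, -1, 10, 0, 0, 1, 0, 11, 0, 0, 1, 0, 11, 0, 0, 1, -1, 11, 0, 0, 1, 0, 11, 0, 0, 1, 0, 11, 0, 0, 1, 0, 11, 0, 0, 1, -1, 11, 0, 0, 1, 0, 11, 0, 0, 1, 0, 11, 0, 0, 1, 0, 11, 0, 0, 1, -1, 11, 0, 0, 1, 0, 10, 0, 0, 1, 0, 9, 0, 0, 1, 0, 7, 0, 0, 1, 0, 5, 0, 0, 1, 0, 4, 0, 0, 1])

```text
clock: 13.5
eef_pos: [454.0, 65.0, 75.6]
eef_rot: [-3.141, 0.001, 1.588]
wrist_force: [-2.4, -6.4, 4.8]
finger_gap: 0.8
finger_force: 3.1
```

```bash
python3 m.py
```

```text
[454.02012844  65.01126203  75.60206612] [-2.42790013 -6.39996527  4.81815712] 0.8416381039462204 13.5
top 1600 ((573.099609375, 147.16769409179688), (161.52169799804688, 74.74491119384766), 0.1715044379234314) 97.40700954487477 111.1707397390669
handle 0 
side 948 ((572.295166015625, 147.53585815429688), (163.24319458007812, 71.7325210571289), 0.6220716834068298) 97.03181903082304 111.92899267499797
handle 0
```

View pics/topm.png

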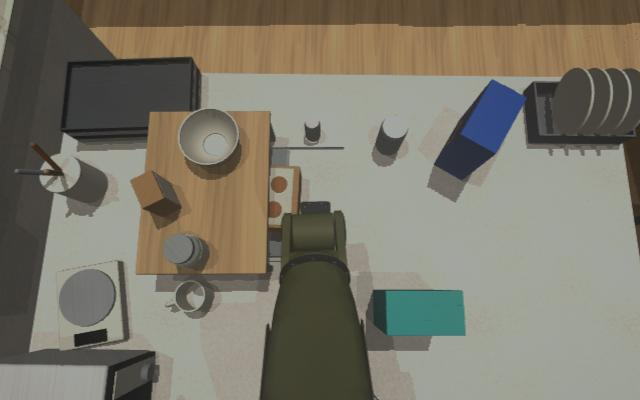

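The carton is going under the riser with only its bottom end out (268–300, 167–228). About 27 mm remain.

>>> step_arm(series=[0, 4, 0, 0, 1, 0, 4, 0, 0, 1, 0, 4, 0, 0, 1, -1, 4, 0, 0, 1, 0, 3, 0, 0, 1, 0, 2, 0, 0, 1, 0, 2, 0, 0, 1, 0, 2, 0, 0, 1])

```text
clock: 14.6
eef_pos: [453.4, 89.2, 75.6]
eef_rot: [3.141, 0.002, 1.588]
wrist_force: [1.4, -24.7, 4.2]
finger_gap: 0.6
finger_force: 12.7
```

The force rise marks the end stop. I'll back off and check.

>>> step_arm(series=[0, -5, 0, 0, 1, 0, -20, 0, 0, 1, 0, -40, 0, 0, 1, 0, -50, 0, 0, 1, 0, -50, 50, 0, 1, 0, -30, 60, 0, 1, 0, 0, 60, 0, 1, 0, 0, 0, 0, 1])

```text
clock: 15.6
eef_pos: [454.3, -97.5, 239.4]
eef_rot: [3.134, 0.002, 1.587]
wrist_force: [0.6, -0.7, -0.5]
finger_gap: 0.4
finger_force: 0.0
```

```bash
python3 m.py
```

```text
[454.32364112 -97.50007799 239.44265277] [ 0.56084456 -0.7042378  -0.45792513] 0.4159282896173015 15.6
top 1241 ((570.745361328125, 159.23277282714844), (51.41978454589844, 159.20843505859375), 89.76688385009766) 97.5120674376468 111.10367902448365
handle 55 [448.59317025 103.49123808  84.75528756]
side 685 ((570.8759765625, 160.8246307373047), (48.452423095703125, 161.72616577148438), 89.3660659790039) 97.3263222969606 111.82492023172699
handle 35 [447.96166948 106.33154729  85.74822083]
```

View pics/topm.png

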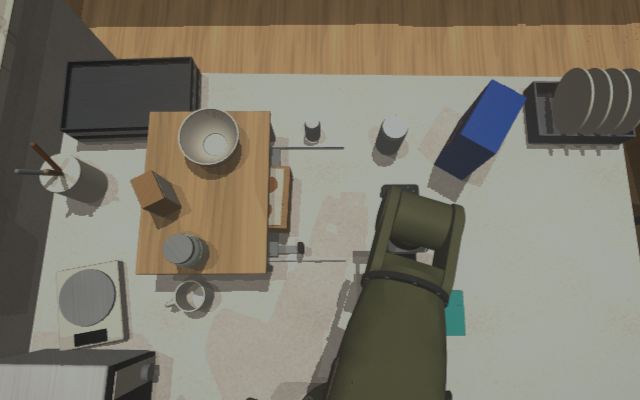

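The tray is home: the handle is at y ≈ 105 against an expected 106. The carton's end shows flat at (268–292, 167–230), overhanging the edge about 35 mm, and nothing else has moved.

```bash
python3 -c "
from cell import manip
print(manip.sign_off())"
```

```text
the job is handed in; nothing more can be done
None
```

The carton lies flat on its back, printed front up, on the tray; the tray is pushed home, nothing else was seen to move, and the job is handed in (the sign-off returned no verdict).

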